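# Fill a round battery canister with seven cells

## Task

Fill the round aluminium canister with all seven blue cells, standing upright on its floor with their orange caps up, packed as one in the middle and six round it: the cell that stands out of pattern inside has to be shifted to make room for the three still on the bench. Set the cells down rather than dropping them, do not tip any over, and leave the red dead cell and everything else on the bench where they are.

Things in the scene. Friction and masses are not known exactly. Their poses are not given: they have to be found in the camera images.
- canister: Round aluminium canister fixed to the bench, open on top, inside diameter 128 mm, wall 4 mm, floor 5 mm thick, rim 65 mm above the bench; three clamps outside it reach 95 mm from the axis, 43 mm tall. Origin: on its axis at bench level, z up. Ring cells' axes belong about 42 mm from its axis, leaving 2 mm between neighbours and to the wall. Things at the bench edges are fixed.
- cell1: Blue-wrapped battery cell, upright: body 40 mm diameter, 70 mm tall, foot bevelled 4 mm; on top a coaxial orange grip cap 16 mm diameter, 30 mm tall (100 mm overall). About 0.2 kg. Origin: centre of its underside, z up. Starts standing on the bench.
- cell2: Blue-wrapped battery cell, upright: body 40 mm diameter, 70 mm tall, foot bevelled 4 mm; on top a coaxial orange grip cap 16 mm diameter, 30 mm tall (100 mm overall). About 0.2 kg. Origin: centre of its underside, z up. Starts standing on the bench.
- cell3: Blue-wrapped battery cell, upright: body 40 mm diameter, 70 mm tall, foot bevelled 4 mm; on top a coaxial orange grip cap 16 mm diameter, 30 mm tall (100 mm overall). About 0.2 kg. Origin: centre of its underside, z up. Starts standing on the bench.
- cell4: Blue-wrapped battery cell, upright: body 40 mm diameter, 70 mm tall, foot bevelled 4 mm; on top a coaxial orange grip cap 16 mm diameter, 30 mm tall (100 mm overall). About 0.2 kg. Origin: centre of its underside, z up. Starts standing in the canister by the wall; cell4, cell5 and cell6 are neighbours at the ring places of the pattern, 60 degrees apart.
- cell5: Blue-wrapped battery cell, upright: body 40 mm diameter, 70 mm tall, foot bevelled 4 mm; on top a coaxial orange grip cap 16 mm diameter, 30 mm tall (100 mm overall). About 0.2 kg. Origin: centre of its underside, z up. Starts standing in the canister by the wall; cell4, cell5 and cell6 are neighbours at the ring places of the pattern, 60 degrees apart.
- cell6: Blue-wrapped battery cell, upright: body 40 mm diameter, 70 mm tall, foot bevelled 4 mm; on top a coaxial orange grip cap 16 mm diameter, 30 mm tall (100 mm overall). About 0.2 kg. Origin: centre of its underside, z up. Starts standing in the canister by the wall; cell4, cell5 and cell6 are neighbours at the ring places of the pattern, 60 degrees apart.
- cell7: Blue-wrapped battery cell, upright: body 40 mm diameter, 70 mm tall, foot bevelled 4 mm; on top a coaxial orange grip cap 16 mm diameter, 30 mm tall (100 mm overall). About 0.2 kg. Origin: centre of its underside, z up. Starts standing in the canister out of pattern, partly over the middle place and partly over a ring place.
- dead_cell: Dead cell: same shape and size as the blue cells but red with a black cap; stands on the bench. Leave alone. Origin: centre of its underside.
- spray: Aerosol can, 52 mm diameter, 170 mm tall, silver and white with a red cap, standing on the bench. Leave alone. Origin: centre of its underside.
- spool: Grey spool of 60 mm diameter, 45 mm tall, standing on the bench. Leave alone. Origin: centre of its underside.
- jar: Amber jar with a white lid, 60 mm diameter, 60 mm tall, standing on the bench. Leave alone. Origin: centre of its underside.
- heatsink: Black finned heat sink block 50 x 50 x 35 mm (x, y, z) on the bench. Leave alone. Origin: centre of its underside.
Mind the look-alikes: they are no part of the job. What is shaped like the cell4 but yellow is not meant.

How it is judged:
By the outcome, as a careful person would: the job done as asked, in the order asked, and still so for the second after the job is handed in, with the robot touching nothing.
It also fails if it takes over 72 s, if anything falls off the work surface, if the arm or the gripper's body presses on something with over 40 N, if the wrist force passes 120 N, or if a joint passes its speed limit or range.

## Robot

A 6-joint arm with a two-finger parallel gripper is mounted at the origin on the work surface. World frame = base frame: x ahead of the robot, y to its left, z up, the work surface at z = 0. Lengths are in mm, angles in rad, forces in N, time in s.
With the tool pointing down it reaches from about 275 to 750 mm from the base axis. Payload 10.2 kg.
Tool frame: the origin (TCP) lies on the front face of the gripper's body, between the roots of the fingers; the fingertips stand 73 mm ahead of it and the grasp point (between the pads) lies 54 mm ahead of it; z points along the fingers, y is the line along which they close (so a half turn about z gives the same grasp; the last joint's range is limited). The gripper opens to 85 mm and grips with 20 to 120 N. Pads are 22 mm wide; open, the fingers measure 114 mm over their backs; the gripper's body (76 mm by 85 mm) begins 54 mm behind the grasp point. The pads swing forward as they close: fully open they stand 13 mm farther back than shut.
Start: joints at [-0.223, 0.313, 1.498, -0, 1.331, -0.223], TCP at [525.006, -0.014, 303.894] pointing down, gripper open.
Joint ranges: [-2.94, 2.94], [-0.97, 2.17], [0.19, 2.56], [-1.23, 4.37], [0.02, 3.11], [-2.88, 2.88]. Speed limits (rad/s): [2.39, 2.39, 3.01, 3.14, 3.14, 3.14].

## Interface

Orientations are given as a unit quaternion [w, x, y, z].
In Python, from rig import * gives the robot as it stands.
- The arm moves only by the tool step_arm, never from a script. Its argument "plan" is a list of rows, each an object with "offset": the shift along the tool's x, y, z in cm, a list of three; "rot": the turn, a rotation vector about the tool's x, y, z in degrees, a list of three; "gripper": the finger opening in cm, from 0 to 8.54. In form: [{"offset": [x, y, z], "rot": [wx, wy, wz], "gripper": gripper}, ...]. A call has 1 to 12 rows; each row is the pose to reach, as a shift and turn from the pose commanded when the call began, along the tool's axes at that moment; what a row does not reach only later rows make up. A row lasts 1/10 s, in which the tool goes at most 50 mm and 8.59 degrees, less where a joint would pass 70% of its speed; a pose out of reach is approached as far as the arm can. A call with a gripper value outside its range is refused whole. The fingers move at their own pace and stop on an object; "squeeze" is the grip in N (left out, the last holds). Time passes only in rows, so rows that repeat a pose let the fingers close. It gives the time, the measured TCP pose, the force, the opening and the grip force at its end, in the units of the state.
- sense(): the state, without advancing time (a new reading comes with each control period).
- capture(name): name is "scene" or "side" or "wrist"; returns a dict with "color" (480x640x3 uint8, red, green, blue), "depth" (480x640 float32, mm along the optical axis (not along the pixel's ray), 0 where there is no reading), "vertical_fov" (degrees; the focal length in pixels is half the picture's height over the tangent of half this angle, whatever the lens; pixels are square), "cx", "cy" (the principal point, pixels), "rvec" (rotation vector, rad) and "tvec" (3), from world to camera coordinates, as OpenCV has them; the wrist camera has in their place "mount" (4x4, takes a point from camera to tool coordinates, whose origin is the TCP and whose axes are the flange's). Camera axes: x right, y down, z forward; pixel columns grow to the right and rows downward; lengths in mm; the calibration is good to about 2 mm. A picture is of the moment at which its call begins: read the wrist's pose just before it.
- finish_job(): hands the job in; it is judged then, once.
The state is a dict: "time_s": time; "joints": joint angles; "dq": joint speeds; "tau": joint torques, N m; "eef_pos": TCP position; "ee_rot": TCP orientation; "force": force on the tool from outside, world axes, zero at the start; "wrist_torque": the same for the moment, N m; "grip_width": opening from 0.0 (shut) to 1.0 (fully open); "grip_force": force on a finger pad.
Only numpy, scipy, OpenCV 4.12 (cv2) and the standard library are available. Lean on these libraries where they do the work, as an engineer would, in place of code of your own. Each camera call takes 0.05 s, during which the arm holds its last target. There are 200 camera calls.

## Working session

There is one attempt and no reset: what is moved stays moved. The work goes in short steps, Python scripts to look and compute and a tool call to move; the robot and the scene stay as the last step left them, time stands still between calls to the robot, and variables do not carry over. Pictures are saved under pics/ and viewed, at most 10 in all, crops included, and the job is handed in when it is done.

Besides the shell and the picture viewer there is one more tool, called after "Call:" by a JSON object that holds its "name" and its "arguments", one argument or row to a line. step_arm: Moves the arm, as the interface text tells. Its arguments: {"type":"object","properties":{"plan":{"type":"array"},"squeeze":{"type":"number"}},"required":["plan"]}

```bash
ls; mkdir -p pics; cat > h.py <<'E'
from rig import *
import numpy as np, cv2
def cap(n):
    s=sense(); c=capture(n); return s,c
def K(c): 
    f=240/np.tan(np.radians(c["vertical_fov"])/2); return f
def world(s,c):
    f=K(c); d=c["depth"]; v,u=np.mgrid[0:480,0:640]
    P=np.stack([(u-c["cx"])/f*d,(v-c["cy"])/f*d,d],-1)
    if "mount" in c:
        M=np.array(c["mount"]); P=P@M[:3,:3].T+M[:3,3]
        from scipy.spatial.transform import Rotation as R
        q=s["ee_rot"]; P=R.from_quat([q[1],q[2],q[3],q[0]]).apply(P.reshape(-1,3)).reshape(P.shape)+np.array(s["eef_pos"])
    else:
        Rm=cv2.Rodrigues(np.array(c["rvec"],float))[0]; P=(P-np.array(c["tvec"]).ravel())@Rm
    P[d==0]=np.nan
    return P
E
python3 - <<'E'
from h import *
s=sense(); print(s)
for n in ["scene","side","wrist"]:
    s,c=cap(n); cv2.imwrite(f"pics/{n}0.png",c["color"][...,::-1]); np.savez(f"{n}0.npz",P=world(s,c),col=c["color"]); print(n,c["vertical_fov"],c.get("rvec"),c.get("tvec"),c.get("mount"))
E
```

```text
pics
{'time_s': 0.0, 'joints': array([-2.23391713e-01,  3.13457223e-01,  1.49842212e+00,  3.09465475e-05,
        1.33098390e+00, -2.23406248e-01]), 'dq': array([ 2.69233125e-04,  4.86224593e-04,  1.17114369e-03,  1.56065513e-04,
       -7.55553342e-05,  1.46964004e-04]), 'tau': array([-5.78409599e-04, -4.12261176e+01, -2.59742296e+01, -3.58453699e-04,
        4.11797926e-03, -1.23038126e-05]), 'eef_pos': array([5.24844071e+02, 3.32414097e-02, 3.03336947e+02]), 'ee_rot': array([-5.45590468e-04,  7.07104105e-01,  7.07109172e-01, -3.25819337e-04]), 'force': array([-0.03543491, -0.48503703, -0.06336267]), 'wrist_torque': array([-0.0497243 ,  0.02203298,  0.0004304 ]), 'grip_force': 0.0, 'grip_width': 1.001710351319537}
scene 47.421837861246686 [ 2.13365584  1.57263304 -0.47243122] [-176.15412155 -433.41980849 1354.05767409] None
side 53.33285047691833 [ 2.20702662 -0.79023934  0.3529364 ] [-461.75201983  298.41239877  833.64052237] None
wrist 58.89148641751699 None None [[ 3.32087695e-04 -9.49274688e-01 -3.14447861e-01  8.14386217e+01]
 [ 9.99999945e-01  3.09719109e-04  1.21098505e-04 -1.54743422e+00]
 [-1.75652346e-05 -3.14447884e-01  9.49274738e-01 -7.08600101e+01]
 [ 0.00000000e+00  0.00000000e+00  0.00000000e+00  1.00000000e+00]]
```

View pics/scene0.png

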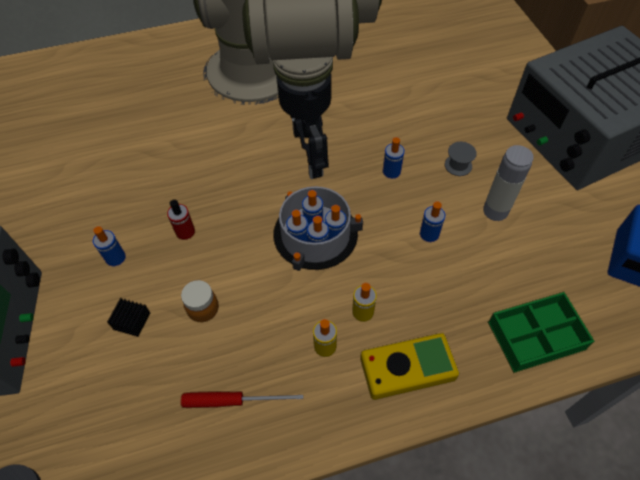

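View pics/wrist0.png

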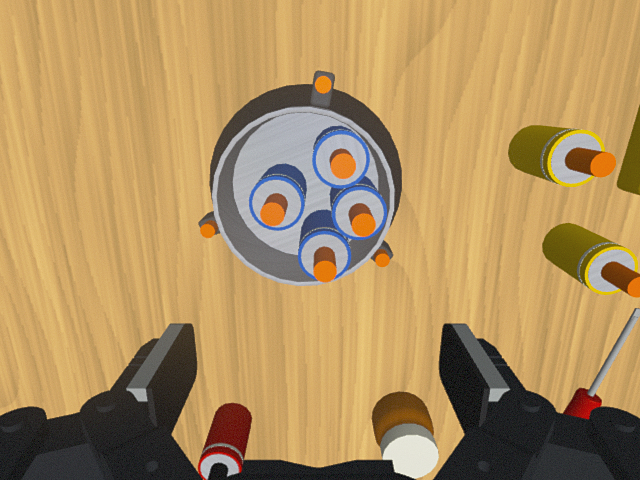

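The scene picture shows these candidates.

- **Blue cells on the bench:** caps at (396,144), (436,208) and (99,235).
- **Blue cells in the canister:** caps at (312,197), (296,217), (318,226) and (336,212).
- **Look-alikes:** yellow cells at (364,302) and (325,338), the red dead cell with a black cap at (181,220), and orange clamp knobs at (290,196), (358,219) and (297,259).

In the wrist view the ring cells are at (343,165), (362,222) and (325,270). The odd cell is at (272,210). I choose the cells with blue bodies.

```bash
cat > m.py <<'E'
from h import *
from scipy.optimize import least_squares
def fitc(p,r=None):
    f=lambda x:np.hypot(p[:,0]-x[0],p[:,1]-x[1])-(x[2] if r is None else r)
    x0=list(np.nanmedian(p,0)[:2])+([60] if r is None else [])
    return least_squares(f,x0,loss="soft_l1").x
def caps(P,col):
    # orange cap tops
    hsv=cv2.cvtColor(col,cv2.COLOR_RGB2HSV); z=P[...,2]
    m=((hsv[...,0]<18)&(hsv[...,1]>150)&(hsv[...,2]>90)&(abs(z-100)<7)).astype(np.uint8)
    n,l,st,ce=cv2.connectedComponentsWithStats(m); out=[]
    for i in range(1,n):
        if st[i,4]<12: continue
        p=P[l==i]; x,y=(p[:,0].min()+p[:,0].max())/2,(p[:,1].min()+p[:,1].max())/2
        out.append((ce[i].round().tolist(),st[i,4],p.mean(0).round(1).tolist(),[round(float(x),1),round(float(y),1)]))
    return out
def tops(P,col):
    # body-top white annulus z=70 + blue edge; group
    return None
E
cat > run.py <<'E'
from m import *
for n in ["scene","side","wrist"]:
    D=np.load(n+"0.npz"); P,col=D["P"],D["col"]; print(n)
    for o in caps(P,col): print("  ",o)
    z=P[...,2]; 
    k=(abs(z-65)<2.5)&(np.hypot(P[...,0]-525,P[...,1]-130)<120)
    k&=np.ptp(col.astype(int),axis=2)<25
    p=P[k]; print("  rim",len(p),fitc(p) if len(p)>10 else None, np.median(p[:,2]) if len(p) else None)
E
python3 run.py; python3 - <<'E'
import cv2,numpy as np
a=cv2.imread("pics/wrist0.png")[70:300,190:410]
b=cv2.imread("pics/scene0.png")
t=lambda x:cv2.resize(x,(400,300),interpolation=cv2.INTER_CUBIC)
top=np.hstack([t(a),t(b[130:260,250:424])]); bot=np.hstack([t(b[120:255,330:510]),t(b[180:300,60:220])])
cv2.imwrite("pics/crop0.png",np.vstack([top,bot]))
E
```

```text
scene
   ([396.0, 140.0], np.int32(47), [411.9, 209.4, 101.5], [411.7, 208.7])
   ([312.0, 194.0], np.int32(34), [494.0, 11.3, 105.3], [493.6, 11.3])
   ([437.0, 205.0], np.int32(56), [583.6, 223.4, 100.9], [582.9, 224.1])
   ([335.0, 208.0], np.int32(37), [538.8, 42.5, 105.2], [538.7, 42.5])
   ([296.0, 214.0], np.int32(32), [528.7, -28.1, 105.2], [528.2, -29.0])
   ([317.0, 220.0], np.int32(35), [553.4, 3.5, 105.4], [553.1, 3.9])
   ([97.0, 230.0], np.int32(60), [453.2, -376.7, 101.2], [452.9, -376.6])
   ([366.0, 287.0], np.int32(71), [705.4, 42.5, 101.1], [704.8, 43.1])
   ([324.0, 323.0], np.int32(80), [748.6, -42.7, 101.0], [748.0, -42.4])
  rim 170 [513.52231326  10.46403602  64.97066052] 65.61832027082546
side
   ([164.0, 3.0], np.int32(115), [1112.2, 1750.7, 99.9], [1123.2, 1749.4])
   ([252.0, 192.0], np.int32(26), [582.3, 221.2, 98.6], [582.8, 222.7])
   ([338.0, 208.0], np.int32(36), [703.6, 40.6, 98.6], [703.5, 42.7])
   ([377.0, 218.0], np.int32(40), [746.8, -43.6, 98.3], [747.5, -41.1])
   ([192.0, 223.0], np.int32(32), [409.8, 206.9, 98.5], [410.3, 208.3])
   ([282.0,
[... 221 characters left out ...]
.int32(44), [526.7, -31.4, 101.9], [527.7, -29.4])
   ([395.0, 393.0], np.int32(73), [451.9, -377.9, 99.8], [452.3, -377.4])
  rim 81 [511.27167718  10.96036797  64.10818907] 64.77561708969884
wrist
   ([343.0, 165.0], np.int32(505), [538.9, 43.7, 105.4], [539.2, 43.4])
   ([599.0, 163.0], np.int32(669), [703.3, 44.0, 99.9], [705.0, 43.6])
   ([272.0, 212.0], np.int32(472), [493.7, 13.0, 105.2], [493.4, 12.2])
   ([363.0, 223.0], np.int32(497), [552.9, 6.0, 104.8], [553.1, 4.9])
   ([325.0, 268.0], np.int32(505), [527.9, -26.3, 104.2], [528.2, -27.5])
   ([631.0, 284.0], np.int32(394), [743.9, -40.5, 99.0], [745.2, -41.3])
  rim 1444 [512.30883705  11.5341453   65.02682574] 65.67124948436691
```

View pics/side0.png

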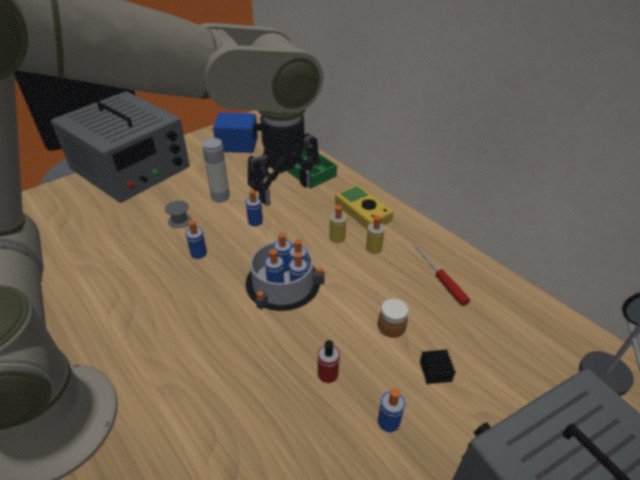

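```bash
echo
```

```text
(no output)
```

The side view confirms it: blue bench cells have caps at (252,192), (192,223) and (395,393). The yellow cells are at (338,208) and (377,218), and the red one is at (328,350). Next is the close crop, plus the clearances near the spray can.

View pics/crop0.png

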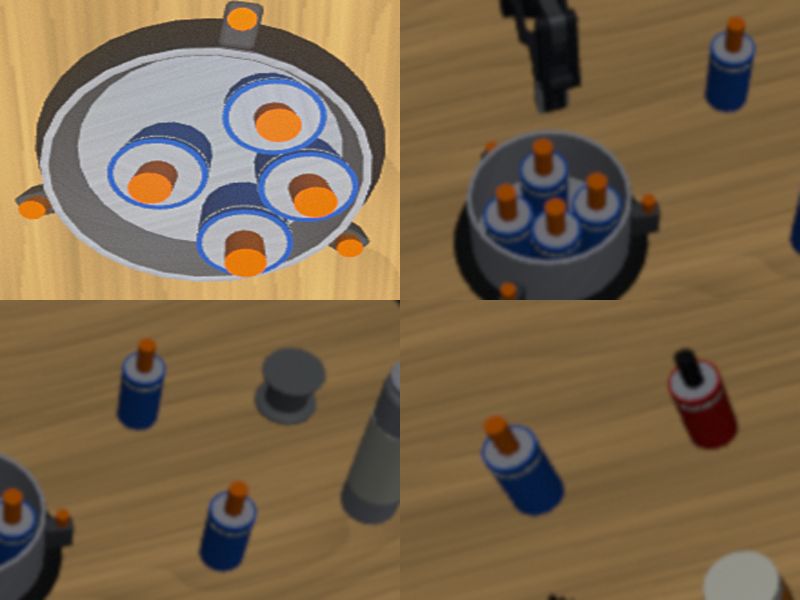

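```bash
cat >> h.py <<'E'
from scipy.spatial.transform import Rotation as Rot
def go(x,y,z,yaw=None):
    "offset(cm)/rot(deg) rows from measured pose to TCP target; yaw = world angle (deg) of tool y, tool down"
    s=sense(); q=s["ee_rot"]; R0=Rot.from_quat([q[1],q[2],q[3],q[0]])
    o=R0.inv().apply(np.array([x,y,z])-s["eef_pos"])/10
    r=None
    if yaw is not None:
        a=np.radians(yaw); Y=np.array([np.cos(a),np.sin(a),0]); Z=np.array([0,0,-1.]); X=np.cross(Y,Z)
        r=np.degrees((R0.inv()*Rot.from_matrix(np.stack([X,Y,Z],1))).as_rotvec()).round(2)
    print("t",round(s["time_s"],2),"pos",s["eef_pos"].round(1),"offset",o.round(3),"rot",r)
E
python3 - <<'E'
from m import *
D=np.load("scene0.npz"); P=D["P"]
for nm,(u,v) in dict(spray=(518,153),spool=(462,150),dead=(175,205),jar=(198,293)).items(): print(nm,P[v,u].round())
ring=np.array([[539.2,43.4],[553.1,4.9],[528.2,-27.5]]); c=fitc(ring,42.0); d=ring-c[:2]
print(c[:2],np.hypot(*d.T),np.degrees(np.arctan2(d[:,1],d[:,0])))
go(493.5,12,215,21.3)
E
```

```text
spray [567. 374. 172.]
spool [435. 354.  49.]
dead [ 440. -235.  102.]
jar [ 610. -231.   61.]
[511.78528521  11.35015258] [42.17534003 41.81519014 42.17555236] [ 49.4570685   -8.87352251 -67.09528481]
t 0.15 pos [524.9   0.  303.5] offset [ 1.195 -3.129  8.852] rot [-5.00e-02 -2.00e-02 -2.13e+01]
```

The crop confirms it: the left cell in the canister (crop 150,185) is out of pattern, and the three bench cells are blue with orange caps. Moving above cell7.

Call:
{"name": "step_arm", "arguments": {
  "plan": [
    {"offset": [1.2,-3.13,8.85],"rot": [0,0,-21.3],"gripper": 3.6},
    {"offset": [1.2,-3.13,8.85],"rot": [0,0,-21.3],"gripper": 3.6},
    {"offset": [1.2,-3.13,8.85],"rot": [0,0,-21.3],"gripper": 3.6},
    {"offset": [1.2,-3.13,8.85],"rot": [0,0,-21.3],"gripper": 3.6},
    {"offset": [1.2,-3.13,8.85],"rot": [0,0,-21.3],"gripper": 3.6}
  ],
  "squeeze": 40
}}

```text
time_s: 0.65
eef_pos: [494.2, 11.8, 216.0]
ee_rot: [0.001, 0.565, 0.825, 0.0]
force: [0.6, 0.2, 0.3]
grip_width: 0.419
grip_force: 0.0
```

```bash
python3 - <<'E'
from m import *
s,c=cap("wrist"); P=world(s,c); print(s["grip_width"]*85.4)
for o in caps(P,c["color"]): print(o)
cv2.imwrite("pics/w1.png",c["color"][...,::-1])
go(493.5,12,152,21.3)
E
```

```text
35.78325636871557
([433.0, 256.0], np.int32(1215), [537.5, 44.3, 104.0], [538.9, 43.3])
([319.0, 282.0], np.int32(1050), [493.0, 13.7, 104.4], [493.3, 12.4])
([426.0, 333.0], np.int32(1036), [551.7, 7.0, 103.5], [552.8, 5.0])
([352.0, 370.0], np.int32(1061), [526.6, -25.8, 103.4], [527.8, -27.8])
t 0.7 pos [494.3  11.8 216.2] offset [ 0.053 -0.078  6.418] rot [ 0.09  0.06 -0.11]
```

View pics/w1.png

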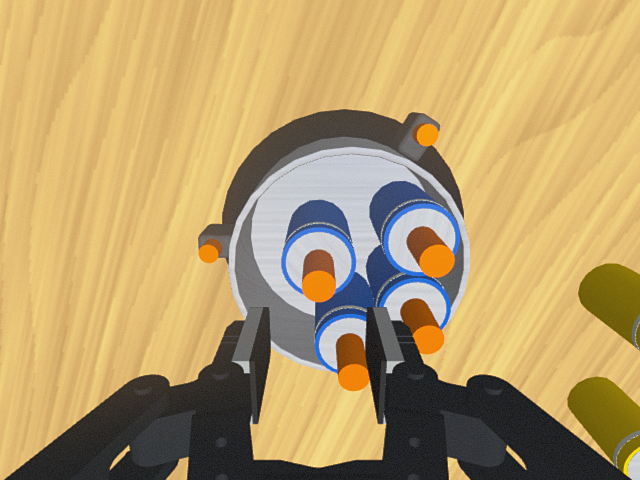

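The wrist view shows cell7's cap at (319,282), centred between the fingertips at columns 250 and 385. The neighbour caps are clear. Descend and grip.

Call:
{"name": "step_arm", "arguments": {
  "plan": [
    {"offset": [0.05,-0.08,3.5],"rot": [0,0,0],"gripper": 3.6},
    {"offset": [0.05,-0.08,6.3],"rot": [0,0,0],"gripper": 3.6},
    {"offset": [0.05,-0.08,6.3],"rot": [0,0,0],"gripper": 3.6},
    {"offset": [0.05,-0.08,6.3],"rot": [0,0,0],"gripper": 1.0},
    {"offset": [0.05,-0.08,6.3],"rot": [0,0,0],"gripper": 1.0},
    {"offset": [0.05,-0.08,6.3],"rot": [0,0,0],"gripper": 1.0},
    {"offset": [0.05,-0.08,6.3],"rot": [0,0,0],"gripper": 1.0}
  ]
}}

```text
time_s: 1.4
eef_pos: [493.7, 12.0, 154.0]
ee_rot: [0.002, 0.564, 0.826, 0.001]
force: [1.4, 0.4, 7.4]
grip_width: 0.174
grip_force: 39.9
```

```bash
python3 - <<'E'
from m import *
s,c=cap("wrist"); P=world(s,c); print(s["grip_width"]*85.4,s["grip_force"],s["force"])
for o in caps(P,c["color"]): print(o)
go(511.8,11.4,158,21.3)
E
```

```text
14.838483344151348 39.88269925117493 [1.38991581 0.42048923 7.38450339]
([481.0, 320.0], np.int32(2070), [536.4, 44.8, 102.8], [538.7, 43.3])
([317.0, 355.0], np.int32(2083), [491.6, 14.1, 103.4], [492.9, 11.8])
([471.0, 445.0], np.int32(102), [554.8, 0.8, 105.7], [555.0, 1.0])
([347.0, 454.0], np.int32(70), [520.1, -27.1, 96.4], [520.1, -27.4])
t 1.45 pos [493.7  12.  154. ] offset [-0.714  1.667 -0.394] rot [ 0.18  0.11 -0.01]
```

Call:
{"name": "step_arm", "arguments": {
  "plan": [
    {"offset": [0,0,-0.6],"rot": [0,0,0],"gripper": 1.0},
    {"offset": [0,0,-0.8],"rot": [0,0,0],"gripper": 1.0},
    {"offset": [-0.35,0.85,-0.8],"rot": [0,0,0],"gripper": 1.0},
    {"offset": [-0.72,1.69,-0.8],"rot": [0,0,0],"gripper": 1.0},
    {"offset": [-0.72,1.69,-0.8],"rot": [0,0,0],"gripper": 1.0}
  ]
}}

```text
time_s: 1.95
eef_pos: [512.3, 11.4, 160.2]
ee_rot: [0.0, 0.564, 0.826, 0.0]
force: [-0.8, 0.1, -3.2]
grip_width: 0.171
grip_force: 39.3
```

```bash
python3 - <<'E'
from m import *
s,c=cap("wrist"); P=world(s,c); print(s["grip_width"]*85.4,s["grip_force"],s["force"])
for o in caps(P,c["color"]): print(o)
go(511.8,11.4,154,21.3)
E
```

```text
14.581561331126215 39.29491102695465 [-0.77771107  0.13048838 -3.22629019]
([429.0, 295.0], np.int32(2307), [537.4, 44.6, 103.8], [538.7, 43.4])
([318.0, 329.0], np.int32(820), [508.8, 17.5, 100.3], [509.9, 16.0])
([414.0, 374.0], np.int32(345), [549.5, 11.3, 96.9], [550.5, 10.0])
([321.0, 441.0], np.int32(1963), [526.5, -24.8, 102.8], [527.6, -27.1])
t 2.0 pos [511.6  11.6 160. ] offset [-0.023  0.014  0.601] rot [-0.02 -0.01  0.01]
```

Call:
{"name": "step_arm", "arguments": {
  "plan": [
    {"offset": [0,0,0.25],"rot": [0,0,0],"gripper": 1.0},
    {"offset": [0,0,0.5],"rot": [0,0,0],"gripper": 1.0},
    {"offset": [0,0,0.62],"rot": [0,0,0],"gripper": 1.0},
    {"offset": [0,0,0.62],"rot": [0,0,0],"gripper": 1.0},
    {"offset": [0,0,0.62],"rot": [0,0,0],"gripper": 3.0},
    {"offset": [0,0,0.62],"rot": [0,0,0],"gripper": 3.0},
    {"offset": [0,0,0.62],"rot": [0,0,0],"gripper": 3.0},
    {"offset": [0,0,-1],"rot": [0,0,0],"gripper": 3.0},
    {"offset": [0,0,-4.0],"rot": [0,0,0],"gripper": 3.0},
    {"offset": [0,0,-5.5],"rot": [0,0,0],"gripper": 3.0},
    {"offset": [0,0,-5.5],"rot": [0,0,0],"gripper": 3.0}
  ]
}}

```text
time_s: 3.1
eef_pos: [511.9, 11.5, 217.3]
ee_rot: [0.002, 0.564, 0.826, 0.001]
force: [-0.5, -0.3, -0.7]
grip_width: 0.349
grip_force: 0.0
```

```bash
cat > look.py <<'E'
from m import *
import sys
def look(*a):
    s,c=cap("wrist"); P=world(s,c); print("w",round(s["grip_width"]*85.4,1),"gf",round(s["grip_force"],1),"F",np.round(s["force"],1))
    for o in caps(P,c["color"]): print(o[0],o[3],round(o[2][2],1))
    k=(abs(P[...,2]-65.5)<3)&(abs(np.hypot(P[...,0]-512,P[...,1]-11.4)-66)<7)
    if k.sum()>400: print("rim",fitc(P[k]),k.sum())
    if a: go(*a)
    return c
E
python3 -c "
from look import *
look(411.5,208.6,215,21.3)"
```

```text
w 29.8 gf 0.0 F [-0.5 -0.3 -0.7]
[399.0, 242.0] [538.9, 43.4] 104.4
[317.0, 280.0] [510.0, 11.8] 104.6
[394.0, 314.0] [553.2, 7.3] 102.8
[320.0, 357.0] [527.7, -27.9] 103.5
rim [512.1216195   11.25235125  65.32564916] 4407
t 3.15 pos [511.3  11.6 215.8] offset [21.982 -2.139  0.056] rot [0.08 0.05 0.  ]
```

```bash
cat > m2.py <<'E'
from m import *
def caps(P,col):
    """bright cap-top discs: centroid pixel, position"""
    hsv=cv2.cvtColor(col,cv2.COLOR_RGB2HSV); z=P[...,2]
    m=((hsv[...,0]<20)&(hsv[...,1]>150)&(hsv[...,2]>205)&(z>90)&(z<230)).astype(np.uint8)
    n,l,st,ce=cv2.connectedComponentsWithStats(m); out=[]
    for i in range(1,n):
        if st[i,4]<100: continue
        p=P[l==i]; p=p[np.isfinite(p[:,0])]; b=[(p[:,k].min()+p[:,k].max())/2 for k in (0,1)]
        out.append((ce[i].round().tolist(),np.mean(p[:,:2],0).round(1).tolist(),np.round([*p.mean(0)[2:],p[:,2].std()],1),np.round(b,1),np.ptp(p[:,:2],axis=0).round(1)))
    return out
def look(*a,save=None):
    s,c=cap("wrist"); P=world(s,c); print("w",round(s["grip_width"]*85.4,1),"gf",round(s["grip_force"],1),"F",np.round(s["force"],1))
    for o in caps(P,c["color"]): print(*o)
    k=(abs(P[...,2]-65.5)<3)&(abs(np.hypot(P[...,0]-512,P[...,1]-11.4)-66)<7)
    if k.sum()>400: print("rim",fitc(P[k]),k.sum())
    if save: cv2.imwrite(save,c["color"][...,::-1])
    if a: go(*a)
E
python3 -c "
from m2 import *
look(510,11.4,230,21.3)"
```

```text
w 29.9 gf 0.0 F [-0.5  0.7 -0.3]
[403.0, 248.0] [538.9, 43.3] [105.9   0.6] [539.   43.2] [15.9 15.7]
[318.0, 286.0] [510.1, 11.8] [105.8   0.6] [510.2  11.7] [15.6 16.2]
[402.0, 323.0] [554.8, 8.3] [105.8   0.6] [553.4   6.9] [15.4 12.3]
[322.0, 366.0] [527.9, -28.0] [105.9   0.6] [528.1 -28. ] [16.  17.2]
rim [512.10521688  11.24290063  65.33368663] 4433
t 3.2 pos [510.9  11.6 214.9] offset [ 0.013 -0.097 -1.514] rot [-0.02 -0.01 -0.  ]
```

Call:
{"name": "step_arm", "arguments": {
  "plan": [
    {"offset": [0,0,3.5],"rot": [0,0,0],"gripper": 3.0},
    {"offset": [0,0,6.1],"rot": [0,0,0],"gripper": 3.0},
    {"offset": [0,0,6.1],"rot": [0,0,0],"gripper": 1.0},
    {"offset": [0,0,6.1],"rot": [0,0,0],"gripper": 1.0},
    {"offset": [0,0,6.1],"rot": [0,0,0],"gripper": 1.0},
    {"offset": [0,0,5.8],"rot": [0,0,0],"gripper": 1.0},
    {"offset": [-0.12,0.17,5.8],"rot": [0,0,0],"gripper": 1.0},
    {"offset": [-0.12,0.17,5.8],"rot": [0,0,0],"gripper": 1.0},
    {"offset": [-0.12,0.17,5.95],"rot": [0,0,0],"gripper": 1.0},
    {"offset": [-0.12,0.17,6.1],"rot": [0,0,0],"gripper": 1.0},
    {"offset": [-0.12,0.17,6.1],"rot": [0,0,0],"gripper": 1.0},
    {"offset": [-0.12,0.17,6.1],"rot": [0,0,0],"gripper": 3.0}
  ]
}}

```text
time_s: 4.4
eef_pos: [513.3, 11.1, 154.5]
ee_rot: [0.0, 0.564, 0.826, 0.0]
force: [-0.2, 0.0, 0.5]
grip_width: 0.327
grip_force: 0.0
```

Call:
{"name": "step_arm", "arguments": {
  "plan": [
    {"offset": [0,0,0],"rot": [0,0,0],"gripper": 3.0},
    {"offset": [0,0,0],"rot": [0,0,0],"gripper": 3.0},
    {"offset": [0,0,-2],"rot": [0,0,0],"gripper": 3.0},
    {"offset": [0,0,-6.1],"rot": [0,0,0],"gripper": 3.0},
    {"offset": [0,0,-6.1],"rot": [0,0,0],"gripper": 3.0},
    {"offset": [0,0,-6.1],"rot": [0,0,0],"gripper": 3.0}
  ]
}}

```text
time_s: 5.0
eef_pos: [513.3, 11.1, 216.0]
ee_rot: [0.001, 0.564, 0.826, 0.0]
force: [-0.5, 0.6, -0.2]
grip_width: 0.355
grip_force: 0.0
```

```bash
python3 -c "
from m2 import *
look(411.5,208.6,215,21.3)"
```

```text
w 30.3 gf 0.0 F [-0.5  0.6 -0.2]
[399.0, 245.0] [538.9, 43.3] [105.8   0.6] [539.   43.3] [16.4 15.7]
[320.0, 289.0] [513.6, 10.2] [105.8   0.6] [513.5  10.2] [15.6 15.9]
[398.0, 320.0] [554.6, 8.6] [105.8   0.5] [553.7   7.3] [15.1 11.1]
[318.0, 364.0] [527.9, -28.0] [105.8   0.5] [528.  -28.2] [15.6 16.6]
rim [512.10816388  11.24156109  65.31219987] 4433
t 5.05 pos [513.   11.1 215.1] offset [ 2.2083e+01 -2.2800e+00  1.0000e-02] rot [-0.01 -0.01  0.  ]
```

Cell7 now sits in the middle place, about 1.5 mm toward the filled side, which leaves extra room for the three free places. Next is the bench cell at about (411,209).

Call:
{"name": "step_arm", "arguments": {
  "plan": [
    {"offset": [22.1,-2.3,0],"rot": [0,0,0],"gripper": 4},
    {"offset": [22.1,-2.3,0],"rot": [0,0,0],"gripper": 4},
    {"offset": [22.1,-2.3,0],"rot": [0,0,0],"gripper": 4},
    {"offset": [22.1,-2.3,0],"rot": [0,0,0],"gripper": 4},
    {"offset": [22.1,-2.3,0],"rot": [0,0,0],"gripper": 4},
    {"offset": [22.1,-2.3,0],"rot": [0,0,0],"gripper": 4},
    {"offset": [22.1,-2.3,0],"rot": [0,0,0],"gripper": 4},
    {"offset": [22.1,-2.3,0],"rot": [0,0,0],"gripper": 4}
  ]
}}

```text
time_s: 5.85
eef_pos: [411.8, 207.9, 214.9]
ee_rot: [-0.0, 0.565, 0.825, -0.0]
force: [0.4, -0.4, 0.3]
grip_width: 0.469
grip_force: 0.0
```

```bash
python3 -c "
from m2 import *
look(411.5,208.6,149,21.3)"
```

```text
w 40.1 gf 0.0 F [ 0.4 -0.4  0.3]
[321.0, 278.0] [411.0, 210.8] [100.9   0.6] [410.9 210.8] [15.5 16.2]
[636.0, 371.0] [579.2, 221.4] [100.8   0.6] [579.7 222. ] [ 9.6 11. ]
t 5.9 pos [411.9 207.8 215. ] offset [ 9.100e-02 -5.000e-03  6.602e+00] rot [-0.04 -0.   -0.09]
```

Call:
{"name": "step_arm", "arguments": {
  "plan": [
    {"offset": [0.31,0.02,3.5],"rot": [0,0,0],"gripper": 4},
    {"offset": [0.31,0.02,6.6],"rot": [0,0,0],"gripper": 4},
    {"offset": [0.31,0.02,6.6],"rot": [0,0,0],"gripper": 4},
    {"offset": [0.31,0.02,6.6],"rot": [0,0,0],"gripper": 1},
    {"offset": [0.31,0.02,6.6],"rot": [0,0,0],"gripper": 1},
    {"offset": [0.31,0.02,6.6],"rot": [0,0,0],"gripper": 1},
    {"offset": [0.31,0.02,6.6],"rot": [0,0,0],"gripper": 1},
    {"offset": [0.31,0.02,6],"rot": [0,0,0],"gripper": 1},
    {"offset": [0.31,0.02,3],"rot": [0,0,0],"gripper": 1},
    {"offset": [0.31,0.02,-2],"rot": [0,0,0],"gripper": 1},
    {"offset": [0.31,0.02,-6.5],"rot": [0,0,0],"gripper": 1},
    {"offset": [0.31,0.02,-6.5],"rot": [0,0,0],"gripper": 1}
  ]
}}

```text
time_s: 7.1
eef_pos: [411.8, 212.0, 286.2]
ee_rot: [0.004, 0.564, 0.826, 0.004]
force: [1.3, 0.7, -2.5]
grip_width: 0.166
grip_force: 39.5
```

```bash
python3 -c "
from m2 import *
look(496.9,50.4,280,21.3)"
```

```text
w 14.2 gf 39.5 F [ 1.3  0.7 -2.5]
[560.0, 308.0] [583.4, 224.7] [100.9   0.6] [583.5 224.6] [16.2 15.7]
t 7.15 pos [410.9 211.8 282.9] offset [-18.159   2.145   0.316] rot [0.31 0.04 0.01]
```

Call:
{"name": "step_arm", "arguments": {
  "plan": [
    {"offset": [-18.15,2.15,0.3],"rot": [0,0,0],"gripper": 1},
    {"offset": [-18.15,2.15,0.3],"rot": [0,0,0],"gripper": 1},
    {"offset": [-18.15,2.15,0.3],"rot": [0,0,0],"gripper": 1},
    {"offset": [-18.15,2.15,0.3],"rot": [0,0,0],"gripper": 1},
    {"offset": [-18.15,2.15,0.3],"rot": [0,0,0],"gripper": 1},
    {"offset": [-18.15,2.15,0.3],"rot": [0,0,0],"gripper": 1},
    {"offset": [-18.15,2.15,0.3],"rot": [0,0,0],"gripper": 1},
    {"offset": [-18.15,2.15,0.3],"rot": [0,0,0],"gripper": 1}
  ]
}}

```text
time_s: 7.95
eef_pos: [496.0, 51.3, 277.2]
ee_rot: [-0.0, 0.564, 0.826, -0.0]
force: [0.3, -0.1, -2.6]
grip_width: 0.167
grip_force: 39.4
```

```bash
python3 -c "
from m2 import *
look(496.9,50.4,155,21.3,save='pics/w2.png')"
```

```text
w 14.3 gf 39.4 F [ 0.3 -0.1 -2.6]
[600.0, 9.0] [584.4, 222.8] [100.9   0.7] [583.8 223. ] [16.3 12.8]
[380.0, 281.0] [539.0, 43.3] [105.8   0.6] [539.3  43.2] [16.1 15.9]
[318.0, 364.0] [494.9, 50.6] [227.1   0.5] [494.9  50.5] [15.7 16.3]
[604.0, 360.0] [705.1, 43.5] [100.8   0.6] [705.3  43.3] [16.  16.1]
rim [512.0134389   11.47012757  65.4026971 ] 2381
t 8.0 pos [496.1  51.2 277.3] offset [-0.108  0.05  12.229] rot [-0.01 -0.02  0.08]
```

View pics/w2.png

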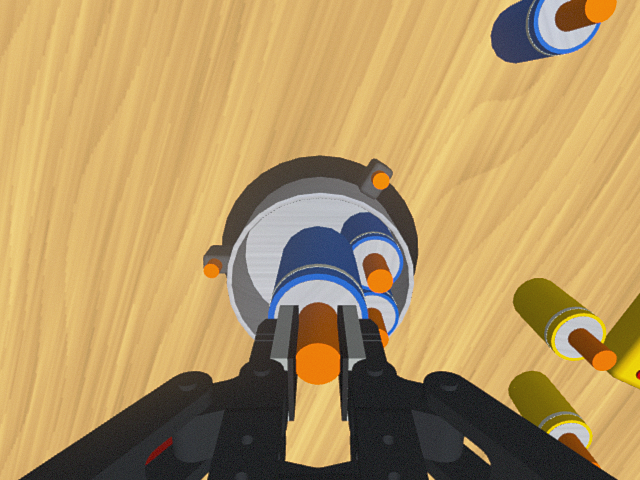

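The wrist view shows the held cell gripped upright, cap at (318,364). The free part of the canister is to its left, and the ring cell's cap is at (380,281). Correct the position, part-lower, then check.

Call:
{"name": "step_arm", "arguments": {
  "plan": [
    {"offset": [-0.09,0.18,2],"rot": [0,0,0],"gripper": 1},
    {"offset": [-0.09,0.18,4],"rot": [0,0,0],"gripper": 1},
    {"offset": [-0.09,0.18,4],"rot": [0,0,0],"gripper": 1},
    {"offset": [-0.09,0.18,4],"rot": [0,0,0],"gripper": 1},
    {"offset": [-0.09,0.18,4],"rot": [0,0,0],"gripper": 1}
  ]
}}

```text
time_s: 8.5
eef_pos: [498.8, 50.3, 238.5]
ee_rot: [0.001, 0.564, 0.826, 0.0]
force: [-0.4, 0.4, -2.0]
grip_width: 0.173
grip_force: 39.3
```

```bash
python3 -c "
from m2 import *
look(496.9,50.4,155,21.3)"
```

```text
w 14.8 gf 39.3 F [-0.4  0.4 -2. ]
[385.0, 306.0] [539.0, 43.3] [105.8   0.6] [539.   43.1] [16.2 16.2]
[318.0, 363.0] [497.9, 49.6] [188.4   2.4] [509.1  18.9] [38. 78.]
[635.0, 396.0] [701.6, 41.2] [100.8   0.6] [702.1  41.8] [11.  12.8]
[317.0, 403.0] [527.9, -27.9] [105.8   0.6] [527.9 -27.9] [15.6 16.3]
rim [511.97712181  11.4693477   65.36301684] 3097
t 8.55 pos [498.8  50.3 238.5] offset [ 0.088 -0.183  8.348] rot [0.09 0.05 0.02]
```

Call:
{"name": "step_arm", "arguments": {
  "plan": [
    {"offset": [0.07,-0.04,1],"rot": [0,0,0],"gripper": 1},
    {"offset": [0.07,-0.04,3],"rot": [0,0,0],"gripper": 1},
    {"offset": [0.07,-0.04,5],"rot": [0,0,0],"gripper": 1},
    {"offset": [0.07,-0.04,6.5],"rot": [0,0,0],"gripper": 1},
    {"offset": [0.07,-0.04,7.6],"rot": [0,0,0],"gripper": 1},
    {"offset": [0.07,-0.04,8.0],"rot": [0,0,0],"gripper": 1},
    {"offset": [0.07,-0.04,8.25],"rot": [0,0,0],"gripper": 1},
    {"offset": [0.07,-0.04,8.25],"rot": [0,0,0],"gripper": 1},
    {"offset": [0.07,-0.04,8.25],"rot": [0,0,0],"gripper": 1}
  ]
}}

```text
time_s: 9.45
eef_pos: [498.3, 50.5, 155.8]
ee_rot: [0.001, 0.564, 0.826, 0.0]
force: [-1.2, -1.2, 4.1]
grip_width: 0.167
grip_force: 40.0
```

```bash
python3 -c "
from m2 import *
look(583.5,224.5,215,21.3)"
```

```text
w 14.3 gf 40.0 F [-1.2 -1.2  4.1]
[318.0, 363.0] [497.4, 49.9] [105.8   0.5] [497.4  49.9] [15.6 16.3]
[319.0, 458.0] [512.2, 13.3] [105.8   0.5] [513.   12.5] [14.9 11. ]
rim [511.8516523   11.62246325  65.20309123] 4740
t 9.5 pos [498.3  50.6 155.8] offset [13.104 14.265 -5.909] rot [0.1  0.06 0.01]
```

Call:
{"name": "step_arm", "arguments": {
  "plan": [
    {"offset": [0,0,0],"rot": [0,0,0],"gripper": 3},
    {"offset": [0,0,0],"rot": [0,0,0],"gripper": 3},
    {"offset": [0,0,0],"rot": [0,0,0],"gripper": 3},
    {"offset": [0,0,-2],"rot": [0,0,0],"gripper": 3},
    {"offset": [0,0,-6],"rot": [0,0,0],"gripper": 3},
    {"offset": [13.1,14.25,-6],"rot": [0,0,0],"gripper": 4},
    {"offset": [13.1,14.25,-6],"rot": [0,0,0],"gripper": 4},
    {"offset": [13.1,14.25,-6],"rot": [0,0,0],"gripper": 4},
    {"offset": [13.1,14.25,-6],"rot": [0,0,0],"gripper": 4},
    {"offset": [13.1,14.25,-6],"rot": [0,0,0],"gripper": 4},
    {"offset": [13.1,14.25,-6],"rot": [0,0,0],"gripper": 4},
    {"offset": [13.1,14.25,-6],"rot": [0,0,0],"gripper": 4}
  ]
}}

```text
time_s: 10.7
eef_pos: [582.8, 223.6, 214.8]
ee_rot: [-0.0, 0.565, 0.825, -0.0]
force: [-0.2, -0.5, -0.2]
grip_width: 0.471
grip_force: 0.0
```

```bash
python3 -c "
from m2 import *
look(583.5,224.5,148.5,21.3)
s,c=cap('scene'); P=world(s,c)
import m
for o in m.caps(P,c['color']): print('scene',o)"
```

```text
w 40.2 gf 0.0 F [-0.2 -0.5 -0.2]
[323.0, 283.0] [583.7, 224.6] [100.8   0.6] [583.7 224.6] [15.6 15.9]
rim [-1545941.9588829    935598.31482361  1807378.33864757] 667
t 10.75 pos [582.9 223.4 215. ] offset [0.079 0.1   6.651] rot [-0.02  0.01 -0.07]
scene ([331.0, 191.0], np.int32(36), [498.3, 48.1, 105.4], [497.1, 48.0])
scene ([314.0, 202.0], np.int32(30), [514.0, 8.7, 105.6], [513.1, 8.6])
scene ([437.0, 205.0], np.int32(55), [583.9, 223.2, 101.2], [584.1, 223.3])
scene ([336.0, 209.0], np.int32(36), [540.5, 42.5, 105.8], [540.6, 42.4])
scene ([296.0, 213.0], np.int32(39), [527.5, -29.3, 105.0], [527.4, -29.4])
scene ([318.0, 220.0], np.int32(31), [554.4, 4.9, 105.0], [553.7, 4.3])
scene ([97.0, 230.0], np.int32(60), [453.4, -376.7, 101.4], [453.3, -377.1])
scene ([366.0, 287.0], np.int32(72), [705.4, 42.6, 100.9], [705.6, 42.7])
scene ([324.0, 323.0], np.int32(80), [748.6, -42.7, 100.9], [747.4, -42.3])
```

Call:
{"name": "step_arm", "arguments": {
  "plan": [
    {"offset": [0.08,0.12,3.5],"rot": [0,0,0],"gripper": 4},
    {"offset": [0.08,0.12,6.6],"rot": [0,0,0],"gripper": 4},
    {"offset": [0.08,0.12,6.6],"rot": [0,0,0],"gripper": 4},
    {"offset": [0.08,0.12,6.6],"rot": [0,0,0],"gripper": 1},
    {"offset": [0.08,0.12,6.6],"rot": [0,0,0],"gripper": 1},
    {"offset": [0.08,0.12,6.6],"rot": [0,0,0],"gripper": 1},
    {"offset": [0.08,0.12,6.6],"rot": [0,0,0],"gripper": 1},
    {"offset": [0.08,0.12,6],"rot": [0,0,0],"gripper": 1},
    {"offset": [0.08,0.12,3],"rot": [0,0,0],"gripper": 1},
    {"offset": [0.08,0.12,-2],"rot": [0,0,0],"gripper": 1},
    {"offset": [0.08,0.12,-6.5],"rot": [0,0,0],"gripper": 1},
    {"offset": [0.08,0.12,-6.5],"rot": [0,0,0],"gripper": 1}
  ]
}}

```text
time_s: 12.0
eef_pos: [585.1, 226.0, 287.5]
ee_rot: [0.004, 0.564, 0.826, 0.004]
force: [0.4, -0.4, -0.9]
grip_width: 0.167
grip_force: 39.4
```

```bash
python3 -c "
from m2 import *
look(471.7,18.3,280,21.3)"
```

```text
w 14.2 gf 39.4 F [ 0.4 -0.4 -0.9]
[111.0, 412.0] [495.1, 52.0] [105.8   0.6] [495.9  50.6] [11.6 15.3]
rim [512.98305711  11.76042137  65.74215751] 1286
t 12.05 pos [584.4 225.8 283.5] offset [-15.239 -18.037   0.251] rot [0.37 0.07 0.01]
```

Call:
{"name": "step_arm", "arguments": {
  "plan": [
    {"offset": [-15.2,-18,0.2],"rot": [0,0,0],"gripper": 1},
    {"offset": [-15.2,-18,0.2],"rot": [0,0,0],"gripper": 1},
    {"offset": [-15.2,-18,0.2],"rot": [0,0,0],"gripper": 1},
    {"offset": [-15.2,-18,0.2],"rot": [0,0,0],"gripper": 1},
    {"offset": [-15.2,-18,0.2],"rot": [0,0,0],"gripper": 1},
    {"offset": [-15.2,-18,0.2],"rot": [0,0,0],"gripper": 1},
    {"offset": [-15.2,-18,0.2],"rot": [0,0,0],"gripper": 1},
    {"offset": [-15.2,-18,0.2],"rot": [0,0,0],"gripper": 1}
  ]
}}

```text
time_s: 12.85
eef_pos: [471.5, 19.3, 277.4]
ee_rot: [-0.0, 0.564, 0.826, -0.0]
force: [0.2, 0.4, -2.6]
grip_width: 0.169
grip_force: 39.7
```

```bash
python3 -c "
from m2 import *
look(471.8,18.3,238,21.3)"
```

```text
w 14.4 gf 39.7 F [ 0.2  0.4 -2.6]
[380.0, 215.0] [497.6, 49.9] [105.8   0.7] [497.6  49.8] [15.4 15.5]
[438.0, 249.0] [539.0, 43.3] [105.8   0.6] [539.   43.4] [15.8 15.7]
[378.0, 281.0] [513.5, 10.3] [105.8   0.6] [513.7  10.1] [15.8 15.7]
[432.0, 310.0] [553.5, 4.9] [105.8   0.6] [553.8   4.7] [16.2 15.7]
[318.0, 363.0] [470.5, 18.6] [227.1   0.5] [470.5  18.4] [15.6 16.6]
rim [511.88648146  11.11471885  65.48231521] 2436
t 12.9 pos [471.6  19.5 277.4] offset [-0.118 -0.017  3.942] rot [-0.04 -0.04  0.07]
```

Call:
{"name": "step_arm", "arguments": {
  "plan": [
    {"offset": [-0.09,-0.01,2],"rot": [0,0,0],"gripper": 1},
    {"offset": [-0.09,-0.01,4],"rot": [0,0,0],"gripper": 1},
    {"offset": [-0.09,-0.01,4],"rot": [0,0,0],"gripper": 1},
    {"offset": [-0.09,-0.01,4],"rot": [0,0,0],"gripper": 1}
  ]
}}

```text
time_s: 13.3
eef_pos: [471.9, 18.3, 238.2]
ee_rot: [-0.0, 0.564, 0.826, -0.0]
force: [0.1, 0.4, -1.5]
grip_width: 0.171
grip_force: 39.6
```

```bash
python3 -c "
from m2 import *
look(471.8,18.3,156,21.3)"
```

```text
w 14.6 gf 39.6 F [ 0.1  0.4 -1.5]
[391.0, 232.0] [497.6, 49.9] [105.9   0.6] [497.5  49.9] [15.8 15.7]
[459.0, 272.0] [539.0, 43.3] [105.9   0.6] [539.1  43.2] [16.1 16.1]
[387.0, 309.0] [513.5, 10.3] [105.8   0.6] [513.7  10. ] [16.  15.9]
[450.0, 342.0] [553.5, 4.8] [105.8   0.6] [553.4   4.6] [16.1 16.4]
[318.0, 363.0] [470.9, 17.6] [187.9   0.6] [470.9  17.3] [15.9 16.4]
rim [511.84059211  11.15103616  65.41136874] 3199
t 13.35 pos [472.1  18.1 238.7] offset [ 0.031 -0.026  8.265] rot [0.05 0.03 0.05]
```

Call:
{"name": "step_arm", "arguments": {
  "plan": [
    {"offset": [0,0,1],"rot": [0,0,0],"gripper": 1},
    {"offset": [0,0,3],"rot": [0,0,0],"gripper": 1},
    {"offset": [0,0,5],"rot": [0,0,0],"gripper": 1},
    {"offset": [0,0,6.5],"rot": [0,0,0],"gripper": 1},
    {"offset": [0,0,7.6],"rot": [0,0,0],"gripper": 1},
    {"offset": [0,0,8.0],"rot": [0,0,0],"gripper": 1},
    {"offset": [0,0,8.22],"rot": [0,0,0],"gripper": 1},
    {"offset": [0,0,8.22],"rot": [0,0,0],"gripper": 1},
    {"offset": [0,0,8.22],"rot": [0,0,0],"gripper": 1}
  ]
}}

```text
time_s: 14.25
eef_pos: [471.9, 17.7, 156.2]
ee_rot: [0.001, 0.564, 0.826, 0.0]
force: [0.1, 0.0, -1.2]
grip_width: 0.171
grip_force: 39.7
```

```bash
python3 -c "
from m2 import *
look(453.5,-376.5,215,21.3)"
```

```text
w 14.6 gf 39.7 F [ 0.1  0.  -1.2]
[434.0, 306.0] [497.6, 49.9] [105.8   0.6] [497.7  49.7] [16.2 16.2]
[318.0, 363.0] [470.9, 17.1] [105.9   0.5] [470.9  16.8] [15.8 16.6]
[537.0, 363.0] [538.9, 43.4] [105.8   0.5] [539.1  43.1] [17.2 16.2]
rim [511.84707854  11.42758216  65.28906564] 5999
t 14.3 pos [471.8  17.7 156.1] offset [-36.066 -16.021  -5.88 ] rot [ 0.05  0.03 -0.  ]
```

Call:
{"name": "step_arm", "arguments": {
  "plan": [
    {"offset": [0,0,0.06],"rot": [0,0,0],"gripper": 1},
    {"offset": [0,0,0.06],"rot": [0,0,0],"gripper": 3},
    {"offset": [0,0,0.06],"rot": [0,0,0],"gripper": 3},
    {"offset": [0,0,0.06],"rot": [0,0,0],"gripper": 3},
    {"offset": [0,0,-2],"rot": [0,0,0],"gripper": 3},
    {"offset": [0,0,-6],"rot": [0,0,0],"gripper": 3},
    {"offset": [0,0,-6],"rot": [0,0,0],"gripper": 3}
  ]
}}

```text
time_s: 15.0
eef_pos: [473.2, 17.5, 219.7]
ee_rot: [0.004, 0.564, 0.826, 0.002]
force: [-0.2, 0.2, -0.3]
grip_width: 0.352
grip_force: 0.0
```

```bash
python3 -c "
from m2 import *
look(453.5,-376.5,215,21.3)"
```

```text
w 30.0 gf 0.0 F [-0.2  0.2 -0.3]
[394.0, 240.0] [497.5, 50.0] [105.9   0.6] [497.6  50. ] [16.  15.6]
[313.0, 282.0] [470.5, 17.1] [105.8   0.6] [470.5  16.9] [15.7 16. ]
[467.0, 282.0] [538.8, 43.4] [105.8   0.6] [538.6  43.3] [16.6 15.9]
[394.0, 317.0] [514.1, 14.2] [105.8   0.5] [514.1  13.5] [14.8  9.5]
[457.0, 357.0] [553.4, 5.0] [105.8   0.6] [553.4   4.7] [16.5 16.5]
rim [511.85755906  11.3660868   65.2741603 ] 4236
t 15.05 pos [472.3  17.6 217.4] offset [-36.036 -16.076   0.272] rot [0.21 0.14 0.  ]
```

Call:
{"name": "step_arm", "arguments": {
  "plan": [
    {"offset": [-36,-16.1,0.2],"rot": [0,0,0],"gripper": 4},
    {"offset": [-36,-16.1,0.2],"rot": [0,0,0],"gripper": 4},
    {"offset": [-36,-16.1,0.2],"rot": [0,0,0],"gripper": 4},
    {"offset": [-36,-16.1,0.2],"rot": [0,0,0],"gripper": 4},
    {"offset": [-36,-16.1,0.2],"rot": [0,0,0],"gripper": 4},
    {"offset": [-36,-16.1,0.2],"rot": [0,0,0],"gripper": 4},
    {"offset": [-36,-16.1,0.2],"rot": [0,0,0],"gripper": 4},
    {"offset": [-36,-16.1,0.2],"rot": [0,0,0],"gripper": 4},
    {"offset": [-36,-16.1,0.2],"rot": [0,0,0],"gripper": 4},
    {"offset": [-36,-16.1,0.2],"rot": [0,0,0],"gripper": 4},
    {"offset": [-36,-16.1,0.2],"rot": [0,0,0],"gripper": 4},
    {"offset": [-36,-16.1,0.2],"rot": [0,0,0],"gripper": 4}
  ]
}}

```text
time_s: 16.25
eef_pos: [452.7, -374.9, 213.5]
ee_rot: [-0.0, 0.564, 0.826, 0.0]
force: [-0.1, -0.8, -0.1]
grip_width: 0.467
grip_force: 0.0
```

```bash
python3 -c "
from m2 import *
look(453.5,-376.5,148.5,21.3)"
```

```text
w 39.9 gf 0.0 F [-0.1 -0.8 -0.1]
[320.0, 288.0] [453.1, -376.1] [100.8   0.6] [ 453.  -376.1] [15.7 15.9]
t 16.3 pos [ 452.7 -375.1  213.7] offset [-0.161  0.023  6.524] rot [-0.   -0.01  0.08]
```

Call:
{"name": "step_arm", "arguments": {
  "plan": [
    {"offset": [-0.11,0.02,3.5],"rot": [0,0,0],"gripper": 4},
    {"offset": [-0.11,0.02,6.5],"rot": [0,0,0],"gripper": 4},
    {"offset": [-0.11,0.02,6.5],"rot": [0,0,0],"gripper": 4},
    {"offset": [-0.11,0.02,6.5],"rot": [0,0,0],"gripper": 1},
    {"offset": [-0.11,0.02,6.5],"rot": [0,0,0],"gripper": 1},
    {"offset": [-0.11,0.02,6.5],"rot": [0,0,0],"gripper": 1},
    {"offset": [-0.11,0.02,6.5],"rot": [0,0,0],"gripper": 1},
    {"offset": [-0.11,0.02,6],"rot": [0,0,0],"gripper": 1},
    {"offset": [-0.11,0.02,3],"rot": [0,0,0],"gripper": 1},
    {"offset": [-0.11,0.02,-2],"rot": [0,0,0],"gripper": 1},
    {"offset": [-0.11,0.02,-6.5],"rot": [0,0,0],"gripper": 1},
    {"offset": [-0.11,0.02,-6.5],"rot": [0,0,0],"gripper": 1}
  ]
}}

```text
time_s: 17.5
eef_pos: [453.8, -378.1, 285.6]
ee_rot: [0.006, 0.564, 0.826, -0.002]
force: [1.0, 0.2, -2.6]
grip_width: 0.171
grip_force: 39.6
```

```bash
python3 -c "
from m2 import *
look(487.3,-21.3,280,21.3)"
```

```text
w 14.6 gf 39.6 F [ 1.   0.2 -2.6]
t 17.55 pos [ 453.2 -377.4  281.7] offset [3.1943e+01 1.6114e+01 2.0000e-02] rot [0.09 0.3  0.  ]
```

Call:
{"name": "step_arm", "arguments": {
  "plan": [
    {"offset": [31.95,16.1,0],"rot": [0,0,0],"gripper": 1},
    {"offset": [31.95,16.1,0],"rot": [0,0,0],"gripper": 1},
    {"offset": [31.95,16.1,0],"rot": [0,0,0],"gripper": 1},
    {"offset": [31.95,16.1,0],"rot": [0,0,0],"gripper": 1},
    {"offset": [31.95,16.1,0],"rot": [0,0,0],"gripper": 1},
    {"offset": [31.95,16.1,0],"rot": [0,0,0],"gripper": 1},
    {"offset": [31.95,16.1,0],"rot": [0,0,0],"gripper": 1},
    {"offset": [31.95,16.1,0],"rot": [0,0,0],"gripper": 1},
    {"offset": [31.95,16.1,0],"rot": [0,0,0],"gripper": 1},
    {"offset": [31.95,16.1,0],"rot": [0,0,0],"gripper": 1},
    {"offset": [31.95,16.1,0],"rot": [0,0,0],"gripper": 1},
    {"offset": [31.95,16.1,0],"rot": [0,0,0],"gripper": 1}
  ]
}}

```text
time_s: 18.75
eef_pos: [486.8, -22.1, 278.4]
ee_rot: [-0.0, 0.565, 0.825, -0.0]
force: [-0.0, -0.3, -1.4]
grip_width: 0.17
grip_force: 39.4
```

```bash
python3 -c "
from m2 import *
look(487.3,-21.3,239,21.3)"
```

```text
w 14.6 gf 39.4 F [-0.  -0.3 -1.4]
[384.0, 137.0] [497.5, 49.9] [105.9   0.7] [497.8  49.8] [15.9 15.3]
[318.0, 174.0] [470.6, 17.1] [105.8   0.7] [470.6  16.9] [15.5 15.7]
[446.0, 175.0] [538.9, 43.3] [105.9   0.7] [538.7  43.3] [15.8 15.4]
[382.0, 211.0] [513.4, 10.3] [105.8   0.7] [513.4  10.2] [15.5 15.6]
[439.0, 243.0] [553.5, 4.8] [105.8   0.6] [553.4   4.8] [15.7 15.7]
[378.0, 276.0] [527.9, -28.0] [105.8   0.6] [527.9 -28.4] [15.5 16. ]
[318.0, 360.0] [485.2, -21.3] [228.6   0.5] [485.3 -21.4] [15.9 16.9]
rim [511.9944695   10.95416245  65.42297847] 3016
t 18.8 pos [486.8 -21.9 278.5] offset [0.04  0.066 3.952] rot [-0.02 -0.01 -0.1 ]
```

Call:
{"name": "step_arm", "arguments": {
  "plan": [
    {"offset": [-0.08,0.07,2],"rot": [0,0,0],"gripper": 1},
    {"offset": [-0.08,0.07,4],"rot": [0,0,0],"gripper": 1},
    {"offset": [-0.08,0.07,4],"rot": [0,0,0],"gripper": 1},
    {"offset": [-0.08,0.07,4],"rot": [0,0,0],"gripper": 1},
    {"offset": [-0.08,0.07,4],"rot": [0,0,0],"gripper": 1}
  ]
}}

```text
time_s: 19.3
eef_pos: [488.2, -21.7, 239.8]
ee_rot: [0.001, 0.564, 0.826, 0.0]
force: [0.5, 0.1, -1.5]
grip_width: 0.168
grip_force: 39.3
```

```bash
python3 -c "
from m2 import *
look(487.3,-21.3,156,21.3,save='pics/w3.png')"
```

```text
w 14.4 gf 39.3 F [ 0.5  0.1 -1.5]
[393.0, 143.0] [497.6, 49.9] [105.8   0.7] [497.6  49.7] [15.9 15.5]
[315.0, 187.0] [470.6, 17.0] [105.8   0.7] [470.7  17. ] [15.6 15.7]
[465.0, 187.0] [538.9, 43.3] [105.9   0.6] [538.8  43.3] [16.4 15.5]
[389.0, 230.0] [513.5, 10.3] [105.8   0.7] [513.6  10.3] [15.8 15.8]
[456.0, 266.0] [553.5, 4.9] [105.9   0.6] [553.5   4.8] [16.5 15.5]
[384.0, 303.0] [527.9, -28.0] [105.8   0.6] [527.9 -27.9] [15.9 15.8]
[317.0, 360.0] [486.7, -20.9] [190.    0.5] [486.8 -21.1] [15.8 16.4]
rim [511.98183094  11.00485278  65.37470928] 3856
t 19.35 pos [488.2 -21.6 239.7] offset [ 0.073 -0.083  8.371] rot [ 0.08  0.06 -0.01]
```

View pics/w3.png

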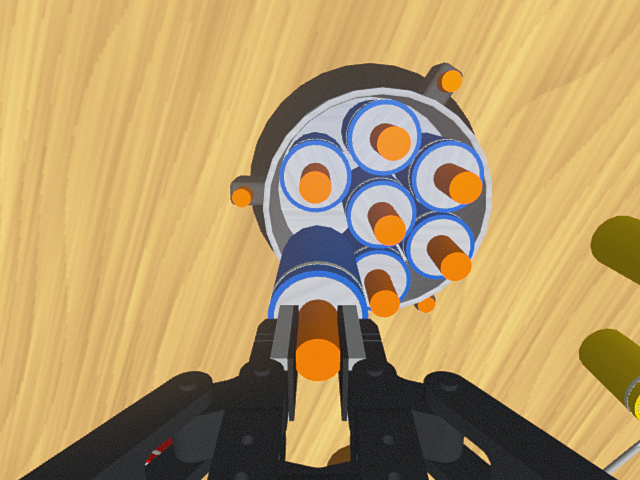

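The wrist view shows six cells in pattern, with caps at (315,187), (393,143), (465,187), (456,266), (384,303) and the middle at (389,230). The last cell (317,360) is above the one free place. Lowering it.

Call:
{"name": "step_arm", "arguments": {
  "plan": [
    {"offset": [-0.03,-0.07,0.7],"rot": [0,0,0],"gripper": 1},
    {"offset": [-0.03,-0.07,1.0],"rot": [0,0,0],"gripper": 1},
    {"offset": [-0.03,-0.07,2.5],"rot": [0,0,0],"gripper": 1},
    {"offset": [-0.03,-0.07,4],"rot": [0,0,0],"gripper": 1},
    {"offset": [-0.03,-0.07,5.5],"rot": [0,0,0],"gripper": 1},
    {"offset": [-0.03,-0.07,6.8],"rot": [0,0,0],"gripper": 1},
    {"offset": [-0.03,-0.07,7.8],"rot": [0,0,0],"gripper": 1},
    {"offset": [-0.03,-0.07,8.2],"rot": [0,0,0],"gripper": 1},
    {"offset": [-0.03,-0.07,8.42],"rot": [0,0,0],"gripper": 1},
    {"offset": [-0.03,-0.07,8.42],"rot": [0,0,0],"gripper": 1},
    {"offset": [-0.03,-0.07,8.42],"rot": [0,0,0],"gripper": 1}
  ]
}}

```text
time_s: 20.45
eef_pos: [487.7, -22.2, 155.7]
ee_rot: [0.001, 0.564, 0.826, 0.0]
force: [-1.9, -0.7, 5.1]
grip_width: 0.168
grip_force: 40.3
```

```bash
python3 -c "
from m2 import *
look(487.3,-21.3,156,21.3)"
```

```text
w 14.4 gf 40.3 F [-1.9 -0.7  5.1]
[447.0, 170.0] [497.6, 49.9] [105.9   0.6] [497.9  49.8] [16.6 15.7]
[316.0, 240.0] [470.6, 17.0] [105.9   0.6] [470.7  16.8] [15.9 16.1]
[561.0, 241.0] [538.9, 43.3] [105.9   0.6] [539.2  43.1] [17.3 15.9]
[435.0, 306.0] [513.5, 10.3] [105.9   0.6] [513.7  10.2] [16.1 16.1]
[318.0, 360.0] [486.2, -21.4] [105.9   0.6] [486.3 -21.3] [16.  16.6]
[537.0, 360.0] [553.5, 4.8] [105.9   0.6] [553.9   4.7] [16.8 16.4]
rim [511.98260345  11.04785614  65.27520229] 7271
t 20.5 pos [487.7 -22.2 155.6] offset [ 0.096 -0.002 -0.036] rot [0.06 0.07 0.01]
```

Call:
{"name": "step_arm", "arguments": {
  "plan": [
    {"offset": [0,0,0],"rot": [0,0,0],"gripper": 2.8},
    {"offset": [0,0,0],"rot": [0,0,0],"gripper": 2.8},
    {"offset": [0,0,0],"rot": [0,0,0],"gripper": 2.8},
    {"offset": [0,0,-2],"rot": [0,0,0],"gripper": 2.8},
    {"offset": [0,0,-6],"rot": [0,0,0],"gripper": 2.8},
    {"offset": [0,0,-10],"rot": [0,0,0],"gripper": 2.8},
    {"offset": [-6,0,-12],"rot": [0,0,0],"gripper": 2.8},
    {"offset": [-10,0,-12],"rot": [0,0,0],"gripper": 2.8},
    {"offset": [-10,0,-12],"rot": [0,0,0],"gripper": 2.8},
    {"offset": [-10,0,-12],"rot": [0,0,0],"gripper": 2.8}
  ]
}}

```text
time_s: 21.5
eef_pos: [523.6, -115.8, 274.1]
ee_rot: [-0.0, 0.565, 0.825, 0.0]
force: [-0.5, -0.3, -0.3]
grip_width: 0.325
grip_force: 0.0
```

```bash
python3 -c "
from m2 import *
look(save='pics/w4.png')
s,c=cap('scene'); cv2.imwrite('pics/s4.png',c['color'][...,::-1])
a=cv2.imread('pics/w4.png'); cv2.imwrite('pics/f4.png',np.hstack([cv2.resize(a,(400,300)),cv2.resize(c['color'][...,::-1],(400,300))]))"
```

```text
w 27.8 gf 0.0 F [-0.5 -0.3 -0.3]
[392.0, 20.0] [513.5, 10.2] [105.8   0.7] [513.4  10.3] [15.5 15.7]
[457.0, 62.0] [553.3, 4.9] [105.9   0.7] [553.4   4.9] [15.7 15.8]
[319.0, 64.0] [486.5, -22.3] [105.9   0.7] [486.5 -22.4] [15.2 15.5]
[387.0, 105.0] [527.7, -27.9] [105.9   0.7] [527.7 -27.9] [15.6 15.4]
rim [512.12887109  10.45831492  65.33013373] 2786
```

View pics/f4.png

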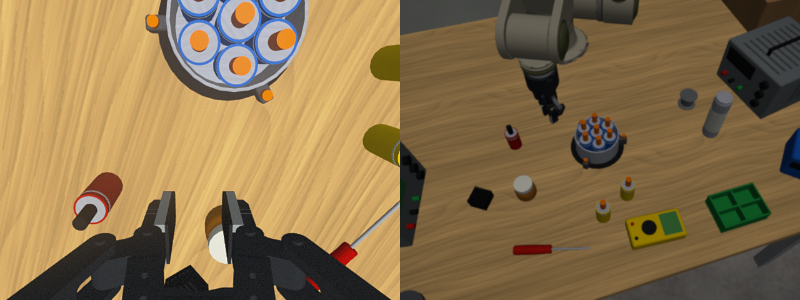

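The scene half of the picture shows all seven cells upright in the canister around (597,138), one in the middle and six round it. The dead cell, jar, heat sink, yellow cells, spool and spray can look undisturbed, and the robot is clear.

```bash
python3 -c "
from rig import *
print(finish_job())"
```

```text
the job is handed in; nothing more can be done
None
```

All seven blue cells now stand upright in the canister, one in the middle and six round it, and the job was handed in at about 22 s with the robot clear. The middle cell sits roughly 1.5 mm off the axis. The interface gave no verdict.

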